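# Clamp a lens barrel in the V-block for service

### The arm

A 7-joint arm with a two-finger parallel gripper is mounted at the origin on the work surface. World frame = base frame: x ahead of the robot, y to its left, z up, the work surface at z = 0. Lengths are in m, angles in rad, forces in N, time in s.
With the tool pointing down it reaches from about 0.35 to 0.9 m from the base axis. Payload 8.1 kg.
Tool frame: the origin (TCP) lies at the very end of the fingers, on their centre line; the grasp point (between the pads) lies 19 mm behind it (grasp_offset is the distance from the TCP to the grasp point, in m); z points along the fingers, y is the line along which they close (so a half turn about z gives the same grasp; the last joint's range is limited). The gripper opens to 92 mm and grips with 3 to 60 N. Pads are 19 mm wide; open, the fingers measure 130 mm over their backs; the gripper's body (75 mm by 190 mm) begins 47 mm behind the grasp point.
Start: joints at [-1.314, 0.434, 0.025, 1.573, -0.012, 1.134, -0.075], TCP at [0.22, 0.585, 0.227] pointing down, gripper open.
Joint ranges: [-2.62, 2.62], [-0.44, 2.09], [-1.27, 1.32], [0.08, 2.57], [-1.32, 4.46], [0.12, 2], [-2.74, 2.74]. Speed limits (rad/s): [2.22, 2.22, 3.01, 3.01, 3.14, 3.14, 3.14].

### API

Orientations are given as a rotation vector (axis times angle).
In Python, from cell import observe, get_image, camera_params, sign_off, silhouettes, grasp_offset gives the robot as it stands. The module is installed in compiled form; this text tells all that it offers.
- The arm moves only by the tool jog_arm, never from a script. Its argument "motion" is a list that holds one entry, the list of rows, each a list of 7 numbers: the shift along the tool's x, y, z in m, then the turn, a rotation vector about the tool's x, y, z in rad, then the closure, from -1 (fully open) to 1 (shut), so that 0 is half open. In form: [[[dx, dy, dz, wx, wy, wz, hand], ...]]. A call has 1 to 10 rows; each row is the pose to reach, as a shift and turn from the pose commanded when the call began, along the tool's axes at that moment; what a row does not reach only later rows make up. A row lasts 1/12 s, in which the tool goes at most 41.7 mm and 7.16 degrees, less where a joint would pass 70% of its speed; a pose out of reach is approached as far as the arm can. A call with a gripper value outside its range is refused whole. The fingers move at their own pace and stop on an object; "force" is the grip in N (left out, the last holds). Time passes only in rows, so rows that repeat a pose let the fingers close. It gives the time, the measured TCP pose, the force, the opening and the grip force at its end, in the units of the state.
- observe(): the state, without advancing time (a new reading comes with each control period).
- get_image(name): name is "scene" or "top" or "wrist"; returns the picture (400x640x3 uint8, red, green, blue); there is no depth.
- camera_params(name): a dict with "vertical_fov" (degrees; the focal length in pixels is half the picture's height over the tangent of half this angle, whatever the lens; pixels are square), "cx", "cy" (the principal point, pixels), "dist_coeffs" ([k1, k2, p1, p2, k3] as OpenCV has them; the pictures are not rectified), "T" (4x4, takes a point from camera to world coordinates). Camera axes: x right, y down, z forward; pixel columns grow to the right and rows downward; lengths in m; the calibration is good to about 2 mm. A picture is of the moment at which its call begins: read the wrist's pose just before it. camera_params takes no time and is no camera call; for the wrist camera it gives the pose at the moment of the call.
- sign_off(): hands the job in; it is judged then, once.
Trained networks look in the newest picture that a camera, given by its name, has taken for a name from the list of things; names that differ only in an ending like _2 or _b are one class to them, and where a whole thing is asked for, a point or a joint stands for the part that bears it (a point fixed in the world has none). Each returns a list of dicts, best first, with "p" (0 to 1); they miss things now and then, are a little off and sometimes report something else, mostly with a low value. They report only what shows in the picture. A call takes as long as a camera call. They do not tell look-alikes from the thing itself.
- silhouettes(query, camera): "mask" (400x640 bool, what is visible of it) and "pixel" ([column, row] in pixels, amid what is visible of it).
The state is a dict: "clock": time; "joints": joint angles; "dq": joint speeds; "joint_efforts": joint torques, N m; "position": TCP position; "ee_rot": TCP orientation; "force": force on the tool from outside, world axes, zero at the start; "ft_torque": the same for the moment, N m; "width": opening from 0.0 (shut) to 1.0 (fully open); "gripper_force": force on a finger pad.
Only numpy, scipy, OpenCV 4.12 (cv2) and the standard library are available. Lean on these libraries where they do the work, as an engineer would, in place of code of your own. Each camera call takes 0.05 s, during which the arm holds its last target. There are 200 camera calls.

### The job

Take the black lens barrel from the blue mat and lay it in the V-block, silver end towards the end stop, then slide it along the V until you feel it come up against the nylon tip of the stop and hold it there lightly for a moment; the stop stands wherever the last job left it. Then swing the clamp strap over the barrel and press its red button down until the spring catch snaps over the strap, and let go. Be gentle with the barrel, the stop and the strap, and leave the other things on the bench where they are.

Things in the scene. Friction and masses are not known exactly. Their poses are not given: they have to be found in the camera images.
- v_center (a point): Centre of the V-block fixture (dark plate 156 x 205 mm, 12 mm thick, fixed to the bench, two steel V saddles). Lies on the axis of a seated barrel, 56 mm above the bench. Fixture axes: y along the V towards the end stop, z up, x across, from hinge side to catch side. Between the saddles (y = -42 to 46 mm) there is free space for fingers, down to 44 mm below the point.
- saddle_far (a point): Middle of the saddle farther from the stop, on the V axis; axes as v_center. Each saddle is a 90 degree V, 16 mm long in y and 68 mm wide, tops 1.5 mm above the axis; this one covers y = -58 to -42 mm from v_center, the other y = 46 to 62 mm. A barrel laid with its centre at y = -17 mm lies in both, clear of the stop. Steel on metal: a barrel pressed down drags (up to 7 N).
- stop_bracket (a point): Where the V axis meets the fixed bracket of the end stop, 102 mm from v_center; bracket top 18 mm above. A brass screw through it carries a white nylon tip 18 mm in diameter. The tip's flat face stands 12 to 32 mm short of this point (70 to 90 mm from v_center) as last set; it is locked and rigid, and its setting is not reported: find it by touch.
- barrel_center (a point): Centre of the lens barrel (on its axis, half-way along): cylinder 32 mm in diameter, 150 mm long, 0.15 to 0.3 kg, black with a 22 mm silver band at one end, glass in the other. y axis along the barrel towards the silver end. Lies on the mat between two ribs (9 mm above the bench, inner edges 13 mm either side), axis 20 mm above the bench; x and z may be turned about y.
- barrel_silver_end (a point): Centre of the flat end face at the silver end of the barrel (75 mm from its centre), the end that goes against the stop.
- strap (a joint): Angle (rad) of the clamp strap: 0 = down across the barrel, under the catch (up to 0.03 is latched; -0.025 is its solid limit); grows as it swings up and back from the catch; 1.57 = upright. Starts at 1.75 to 2.15. Stays where left (0.06 N m). The sprung pad meets the barrel at about 0.12. Closing takes 5 to 15 N on the button and the catch snaps over near 0.0; let go earlier, it springs up.
- strap_hinge (a point): Middle of the strap's hinge pin (parallel to the V, axes as v_center), at x = -42 mm, y = 54 mm, z = +30 mm from v_center; cheeks reach 9 mm above it. The strap is a steel bar 16 mm wide, 6 mm thick, that reaches 105 mm from the pin and swings in the x-z plane towards +x.
- strap_button (a point): Centre of the top of the red button (18 mm in diameter, 12 mm high) on the strap's outer face, 74 mm from the hinge pin, where it is pressed down. With the strap closed it is at x = 32 mm, y = 54 mm, z = +45 mm from v_center, the highest point of the fixture. z axis out of the outer face.
- strap_tip (a point): The free end of the strap, 105 mm from the hinge pin.
- catch_top (a point): Top of the spring catch (brass bevelled bolt in an aluminium post, 34 x 24 mm), 99 mm above the bench, 75 mm across from the V axis; it snaps over the strap's tip by itself and need not be touched.
- mat: Blue repair mat 220 x 260 mm, 4 mm thick, fixed, origin in the centre of its underside; the barrel's rest is at its centre, along its y axis.
- eyepiece: Bystander: black microscope eyepiece standing on the mat, 34 mm in diameter, 48 mm high; origin under its centre. Leave alone.
- screw_dish: Bystander: round aluminium dish on the mat, 52 mm across, 14 mm high; origin under its centre. Leave alone.
- driver: Bystander: red screwdriver, 150 mm long, lying on the mat parallel to the barrel about 85 mm to the side. Leave alone.
- phone: Bystander: phone, 148 x 72 x 8 mm, on the bench. Leave alone.
- mouse: Bystander: computer mouse, 105 x 60 x 30 mm. Leave alone.
- flux_jar: Bystander: amber jar, 48 mm in diameter, 45 mm high. Leave alone.
- cleaner: Bystander: blue bottle, 60 mm in diameter, 190 mm high. Leave alone.
- tweezers: Bystander: steel tweezers, 120 mm long, lying. Leave alone.
There are look-alikes about, which are no part of the job. What is shaped like the part that bears barrel_center but green is not meant.

How it is judged:
By the outcome, as a careful person would: the job done as asked, in the order asked, and still so for the second after the job is handed in, with the robot touching nothing.
It also fails if it takes over 70 s, if anything falls off the work surface, if the arm or the gripper's body presses on something with over 40 N, if the wrist force passes 120 N, or if a joint passes its speed limit or range.

## Working session

There is one attempt and no reset: what is moved stays moved. The work goes in short steps, Python scripts to look and compute and a tool call to move; the robot and the scene stay as the last step left them, time stands still between calls to the robot, and variables do not carry over. Pictures are saved under pics/ and viewed, at most 10 in all, crops included, and the job is handed in when it is done.

Besides the shell and the picture viewer there is one more tool, called as name([rows], argument=value, ...), one row to a line, values as JSON. jog_arm: Moves the arm, as the interface text tells. Its arguments: {"type":"object","properties":{"motion":{"type":"array"},"force":{"type":"number"}},"required":["motion"]}

```bash
mkdir -p pics; cat > h.py <<'E'
import numpy as np, cv2
from scipy.spatial.transform import Rotation as R
from cell import *
def K(p):
    f=200/np.tan(np.radians(p["vertical_fov"])/2)
    return np.array([[f,0,p["cx"]],[0,f,p["cy"]],[0,0,1.]]),np.array(p["dist_coeffs"],float)
def ray(p,px):
    k,d=K(p); n=cv2.undistortPoints(np.array(px,float).reshape(-1,1,2),k,d).reshape(-1,2)
    T=np.array(p["T"]); v=np.c_[n,np.ones(len(n))]@T[:3,:3].T
    return T[:3,3],v
def atz(p,px,z):
    o,v=ray(p,px); return o+v*((z-o[2])/v[:,2])[:,None]
def proj(p,X):
    k,d=K(p);T=np.linalg.inv(np.array(p["T"]))
    return cv2.projectPoints(np.array(X,float).reshape(-1,1,3),cv2.Rodrigues(T[:3,:3])[0],T[:3,3],k,d)[0].reshape(-1,2)
def save(im,n): cv2.imwrite(f"pics/{n}.png",im[:,:,::-1])
E
python3 - <<'E'
from h import *
for c in ["scene","top"]:
    im=get_image(c); save(im,c+"0"); p=camera_params(c)
    print(c,np.round(p["T"],3).tolist(),p["vertical_fov"])
    for q in ["barrel_center","v_center","strap","strap_button","mat","eyepiece","barrel_silver_end","stop_bracket","strap_hinge","catch_top"]:
        for r in silhouettes(q,c)[:3]: print(q,round(r["p"],2),np.round(r["pixel"],0),r["mask"].sum(),np.round(atz(p,r["pixel"],0.02),3))
print(observe(),grasp_offset)
E
```

```text
scene [[0.644, 0.535, -0.547, 1.272], [0.765, -0.437, 0.473, -0.659], [0.014, -0.723, -0.691, 1.071], [0.0, 0.0, 0.0, 1.0]] 50.203174288728825
barrel_center 0.75 [220. 205.] 432 [[ 0.254 -0.211  0.02 ]]
barrel_center 0.66 [274. 259.] 519 [[ 0.567 -0.207  0.02 ]]
v_center 0.68 [363. 203.] 2316 [[0.565 0.181 0.02 ]]
v_center 0.46 [366. 249.] 850 [[0.72  0.042 0.02 ]]
strap 0.67 [364. 204.] 2335 [[0.569 0.18  0.02 ]]
strap 0.6 [364. 164.] 117 [[0.412 0.337 0.02 ]]
mat 0.76 [274. 265.] 3861 [[ 0.584 -0.221  0.02 ]]
mat 0.63 [364. 202.] 2266 [[0.565 0.188 0.02 ]]
eyepiece 0.48 [311. 259.] 137 [[ 0.64  -0.119  0.02 ]]
barrel_silver_end 0.96 [215. 208.] 387 [[ 0.256 -0.235  0.02 ]]
barrel_silver_end 0.66 [276. 256.] 478 [[ 0.561 -0.195  0.02 ]]
stop_bracket 0.57 [365. 203.] 2377 [[0.57  0.187 0.02 ]]
stop_bracket 0.5 [248. 246.] 240 [[ 0.471 -0.241  0.02 ]]
strap_hinge 0.87 [363. 203.] 2243 [[0.563 0.182 0.02 ]]
catch_top 0.7 [364. 205.] 2362 [[0.574 0.178 0.02 ]]
top [[-0.012, -0.982, 0.189, 0.261], [-1.0, 0.01, -0.012, -0.004], [0.01, -0.189, -0.982, 1.351], [0.0, 0.0, 0.0, 1.0]] 48.09351
[... 728 characters left out ...]
.02 ]]
{'clock': 1.1, 'joints': array([-1.31358546,  0.43449604,  0.02498734,  1.57322587, -0.01158717,
        1.13399851, -0.07515662]), 'dq': array([-0.00204125, -0.00127059, -0.00133388,  0.00097776,  0.00117902,
       -0.00120506,  0.00021392]), 'joint_efforts': array([-3.41387959e-04, -6.67675424e+01,  9.83910933e-01, -3.14808726e+01,
       -6.08079834e-02,  3.24024016e-02, -1.86348430e-06]), 'position': array([0.2200839 , 0.58496804, 0.22673413]), 'ee_rot': array([5.62335095e-01, 3.09083451e+00, 2.39643692e-05]), 'force': array([ 0.56340637,  0.30738302, -0.19020105]), 'ft_torque': array([0.00685245, 0.04602975, 0.01559982]), 'gripper_force': 0.0, 'width': 1.0018977630073194} 0.0188
```

```bash
python3 - <<'E'
import cv2
a=cv2.imread("pics/top0.png")
cv2.imwrite("pics/topc.png",cv2.resize(a[80:330,180:480],(720,600),interpolation=cv2.INTER_CUBIC))
E
```

```text
(no output)
```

View pics/topc.png

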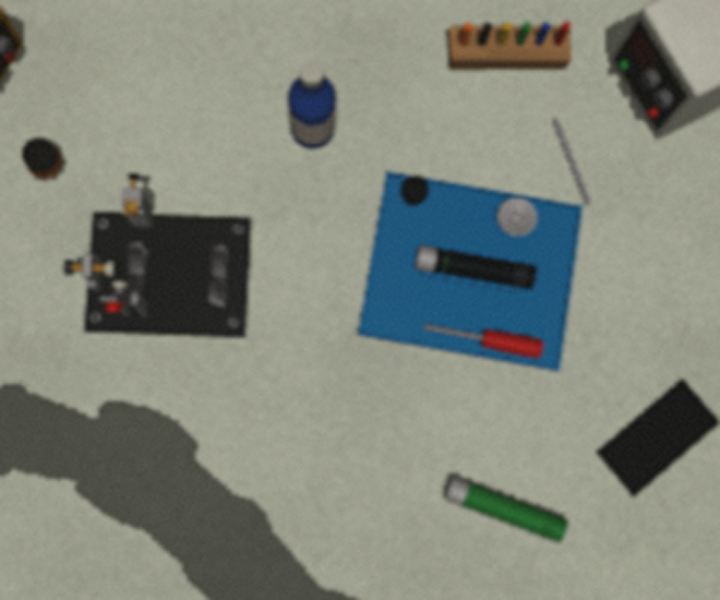

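View pics/scene0.png

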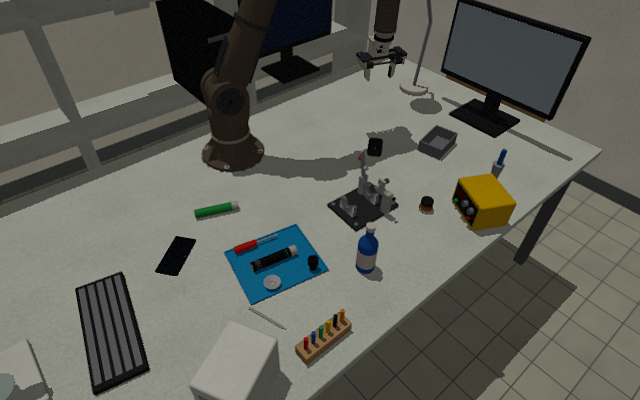

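The barrel could be the black cylinder on the blue mat (top 379,193), silver end left (358,187), or the green cylinder (390,291), which is the look-alike. I choose the black one. In the fixture (248,193) the stop is on the left, the hinge with the red button is at the bottom, and the catch is at the top.

```bash
python3 - <<'E'
from h import *
p=camera_params("top"); im=get_image("top")
rs=[r for r in silhouettes("barrel_center","top") if abs(r["pixel"][1]-193)<12]
ys,xs=np.nonzero(rs[0]["mask"]); P=atz(p,np.c_[xs,ys],0.028)[:,:2]
(c,s,a)=cv2.minAreaRect(P.astype(np.float32)); print("barrel",c,s,a, rs[0]["p"])
print("silver",atz(p,[[358,187.5]],.03))
# plate corners from crop: (95,213),(251,218),(246,336),(86,330) /2.4 + (180,80)
C=np.array([[95,213],[251,218],[246,336],[86,330]])/2.4+[180,80]
W=atz(p,C,0.012); print(W.round(3)); print(W.mean(0))
for i in range(4): print(np.linalg.norm(W[i]-W[(i+1)%4]))
e=(W[0]-W[1])+(W[3]-W[2]); print("yaw of fixture y axis from world y",np.arctan2(-e[0],e[1]))
pw=camera_params("wrist"); o=observe()
Rt=R.from_rotvec(o["ee_rot"]).as_matrix(); print("tool R",Rt.round(3).tolist())
T=np.array(pw["T"]); print("cam in tool", (Rt.T@T[:3,:3]).round(3).tolist(),(Rt.T@(T[:3,3]-o["position"])).round(4),pw["vertical_fov"])
E
```

```text
barrel (0.5568349361419678, -0.20666831731796265) (0.14516505599021912, 0.03227817267179489) 79.74005889892578 0.75
silver [[ 0.56878541 -0.14478122  0.03      ]]
[[0.637 0.279 0.012]
 [0.628 0.079 0.012]
 [0.474 0.085 0.012]
 [0.484 0.286 0.012]]
[0.55577891 0.18223279 0.012     ]
0.2010265243140951
0.1536433631640318
0.20192012171455612
0.15267201328936078
yaw of fixture y axis from world y -0.045579585909040564
tool R [[-0.936, 0.352, -0.0], [0.352, 0.936, -0.0], [-0.0, -0.0, -1.0]]
cam in tool [[0.001, -0.952, -0.307], [1.0, 0.001, 0.001], [-0.0, -0.307, 0.952]] [ 0.0833 -0.0005 -0.1572] 60.01729632956007
```

jog_arm([
  [[-0.594,-0.623,-0.02,0,0,1.39,-1],[-0.594,-0.623,-0.02,0,0,1.39,-1],[-0.594,-0.623,-0.02,0,0,1.39,-1],[-0.594,-0.623,-0.02,0,0,1.39,-1],[-0.594,-0.623,-0.02,0,0,1.39,-1],[-0.594,-0.623,-0.02,0,0,1.39,-1],[-0.594,-0.623,-0.02,0,0,1.39,-1],[-0.594,-0.623,-0.02,0,0,1.39,-1],[-0.594,-0.623,-0.02,0,0,1.39,-1],[-0.594,-0.623,-0.02,0,0,1.39,-1]],
])

```text
clock: 2.03
position: [0.3833, 0.1997, 0.2368]
ee_rot: [-2.271, -2.171, -0.002]
force: [1.1, -0.5, -0.0]
width: 1.001
gripper_force: 0.0
```

```bash
cat >> h.py <<'E'
def goal(pos,yaw):
    "tool-frame shift/turn to TCP pos, tool pointing down, tool x at world angle yaw (deg)"
    o=observe(); R0=R.from_rotvec(o["ee_rot"]); y=np.radians(yaw)
    x=np.array([np.cos(y),np.sin(y),0]); z=np.array([0,0,-1.])
    Rg=R.from_matrix(np.c_[x,np.cross(z,x),z])
    print("now",o["position"].round(4),"t",round(o["clock"],2),"F",o["force"].round(1),"w",round(o["width"]*92,1))
    print("goal",(R0.inv().apply(np.array(pos)-o["position"])).round(4),(R0.inv()*Rg).as_rotvec().round(4))
E
python3 -c "
from h import *
goal([.557,-.207,.21],79.7)"
```

```text
now [0.3833 0.1997 0.2368] t 2.03 F [ 1.1 -0.5 -0. ] w 92.1
goal [-0.3985  0.1918  0.0265] [ 0.0004 -0.001   0.1347]
```

jog_arm([
  [[-0.399,0.192,0.026,0,0,0.135,0],[-0.399,0.192,0.026,0,0,0.135,0],[-0.399,0.192,0.026,0,0,0.135,0],[-0.399,0.192,0.026,0,0,0.135,0],[-0.399,0.192,0.026,0,0,0.135,0],[-0.399,0.192,0.026,0,0,0.135,0],[-0.399,0.192,0.026,0,0,0.135,0],[-0.399,0.192,0.026,0,0,0.135,0],[-0.399,0.192,0.026,0,0,0.135,0],[-0.399,0.192,0.026,0,0,0.135,0]],
])

```text
clock: 2.87
position: [0.5492, -0.1818, 0.2119]
ee_rot: [2.405, 2.021, 0.001]
force: [1.5, -0.1, 1.2]
width: 0.5
gripper_force: 0.0
```

jog_arm([
  [[0,0,0,0,0,0,0],[0,0,0,0,0,0,0]],
])

```text
clock: 3.03
position: [0.5484, -0.1833, 0.2116]
ee_rot: [2.411, 2.013, -0.002]
force: [-0.2, 0.8, -0.4]
width: 0.497
gripper_force: 0.0
```

```bash
python3 - <<'E'
from h import *
goal([.557,-.207,.21],79.7)
p=camera_params("wrist"); im=get_image("wrist"); save(im,"w1")
for q in ["barrel_center","screw_dish","eyepiece","barrel_silver_end"]:
    for r in silhouettes(q,"wrist")[:2]:
        ys,xs=np.nonzero(r["mask"]); P=atz(p,np.c_[xs,ys],.03 if "barrel" in q else .018)[:,:2]
        print(q,round(r["p"],2),np.round(r["pixel"]),[np.round(v,4) for v in cv2.minAreaRect(P.astype(np.float32))])
E
```

```text
now [ 0.5484 -0.1833  0.2116] t 3.03 F [-0.2  0.8 -0.4] w 45.8
goal [-0.0218  0.0127  0.0017] [-0.0003  0.0017  0.0006]
barrel_center 0.63 [333. 179.] [array([ 0.5602, -0.2045]), array([0.1527, 0.0314]), np.float64(78.7089)]
barrel_center 0.61 [ 77. 231.] [array([ 0.2754, -0.2142]), array([0.1314, 0.0379]), np.float64(68.9896)]
screw_dish 0.65 [395. 220.] [array([ 0.6284, -0.2614]), array([0.0496, 0.0501]), np.float64(52.9669)]
eyepiece 0.91 [422.  96.] [array([ 0.6636, -0.1311]), array([0.0356, 0.0421]), np.float64(80.6515)]
eyepiece 0.72 [398. 221.] [array([ 0.628 , -0.2621]), array([0.0487, 0.0525]), np.float64(79.733)]
barrel_silver_end 0.73 [ 84. 232.] [array([ 0.2757, -0.2142]), array([0.1309, 0.0373]), np.float64(69.1398)]
barrel_silver_end 0.68 [332. 180.] [array([ 0.5605, -0.2041]), array([0.1534, 0.0331]), np.float64(79.2028)]
```

View pics/w1.png

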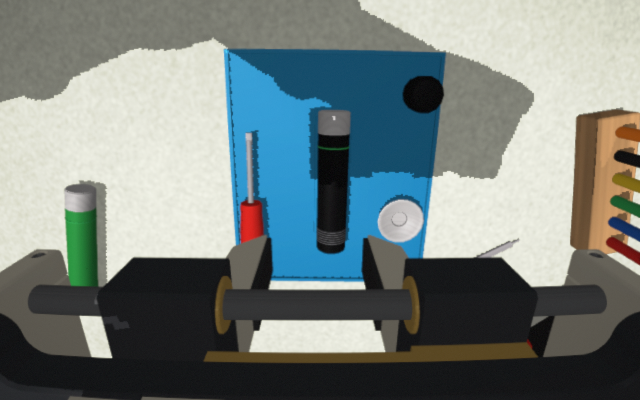

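The black barrel lies at (333,180) with its silver end up at (334,122). The green look-alike is at (80,235) off the mat, and the dish (400,220) clears a half-open grip.

```bash
python3 -c "
from h import *
goal([.5573,-.2203,.012],79)"
```

```text
now [ 0.5486 -0.1781  0.2121] t 3.28 F [ 0.5 -0.2 -1. ] w 46.2
goal [-0.0403  0.0158  0.2001] [ 0.     -0.0011  0.0204]
```

jog_arm([
  [[-0.04,0.016,0.03,0,0,0.02,0],[-0.04,0.016,0.07,0,0,0.02,0],[-0.04,0.016,0.11,0,0,0.02,0],[-0.04,0.016,0.14,0,0,0.02,0],[-0.04,0.016,0.15,0,0,0.02,0],[-0.04,0.016,0.15,0,0,0.02,0],[-0.04,0.016,0.15,0,0,0.02,0]],
])

```text
clock: 3.87
position: [0.558, -0.2217, 0.0632]
ee_rot: [2.425, 1.997, 0.001]
force: [-0.1, -0.2, 0.9]
width: 0.498
gripper_force: 0.0
```

```bash
python3 -c "
from h import *
goal([.5573,-.2203,.012],79)
p=camera_params('wrist'); im=get_image('wrist'); save(im[:, 120:520],'w2')
for r in silhouettes('barrel_center','wrist')[:2]:
        ys,xs=np.nonzero(r['mask']); P=atz(p,np.c_[xs,ys],.022)[:,:2]
        print(round(r['p'],2),np.round(r['pixel']),[np.round(v,4) for v in cv2.minAreaRect(P.astype(np.float32))])
goal([.5573,-.2203,.012],79)
"
```

```text
now [ 0.558  -0.2217  0.0632] t 3.87 F [-0.1 -0.2  0.9] w 45.8
goal [ 0.0012 -0.001   0.0512] [ 0.0007 -0.0001 -0.001 ]
0.9 [316. 171.] [array([ 0.5619, -0.1994]), array([0.1393, 0.032 ]), np.float64(79.039)]
now [ 0.559  -0.2224  0.0644] t 3.97 F [-0.3 -0.2  1.4] w 45.8
goal [ 0.0017 -0.0023  0.0524] [ 0.0038  0.0002 -0.0014]
```

View pics/w2.png

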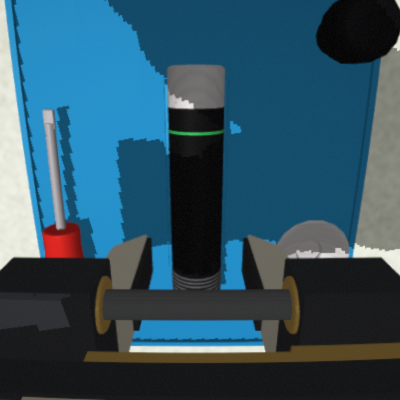

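The barrel is centred between the fingers (column ~316), and the dish is clear to the right. I'll descend and grip.

jog_arm([
  [[0.0035,0,0.02,0,0,0,0],[0.0035,0,0.04,0,0,0,0],[0.0035,0,0.051,0,0,0,0],[0.0035,0,0.051,0,0,0,0],[0.0035,0,0.051,0,0,0,0.45],[0.0035,0,0.051,0,0,0,0.45],[0.0035,0,0.051,0,0,0,0.45],[0.0035,0,0.051,0,0,0,0.45],[0.0035,0,0.051,0,0,0,0.45]],
], force=12)

```text
clock: 4.72
position: [0.5588, -0.2192, 0.0123]
ee_rot: [2.425, 1.994, 0.002]
force: [-1.3, 0.2, 7.1]
width: 0.344
gripper_force: 12.0
```

```bash
python3 -c "
from h import *
goal([.5582,-.2183,.012],79); print(observe()['gripper_force'])"
```

```text
now [ 0.5588 -0.2192  0.0123] t 4.72 F [-1.3  0.2  7.1] w 31.7
goal [ 0.0008 -0.0008  0.0003] [ 0.002   0.0002 -0.0023]
11.998213827610016
```

jog_arm([
  [[0,0,-0.02,0,0,0,0.45],[0,0,-0.06,0,0,0,0.45],[0,0,-0.1,0,0,0,0.45],[0,0,-0.14,0,0,0,0.45],[0,0,-0.18,0,0,0,0.45],[0,0,-0.21,0,0,0,0.45],[0,0,-0.21,0,0,0,0.45]],
])

```text
clock: 5.3
position: [0.5606, -0.2206, 0.2279]
ee_rot: [2.42, 1.99, 0.009]
force: [1.5, -1.4, -1.7]
width: 0.341
gripper_force: 12.0
```

```bash
python3 -c "
from h import *
goal([.625,.159,.22],87.4); print(observe()['gripper_force'])"
```

```text
now [ 0.5606 -0.2206  0.2279] t 5.3 F [ 1.5 -1.4 -1.7] w 31.4
goal [ 0.3849 -0.0104  0.0075] [ 0.01    0.0014 -0.1493]
11.998212039470673
```

jog_arm([
  [[0.03,0,0.005,0,0,-0.03,0.45],[0.07,0,0.005,0,0,-0.06,0.45],[0.11,-0.01,0.005,0,0,-0.09,0.45],[0.15,-0.01,0.005,0,0,-0.12,0.45],[0.19,-0.01,0.005,0,0,-0.15,0.45],[0.23,-0.01,0.005,0,0,-0.15,0.45],[0.27,-0.01,0.005,0,0,-0.15,0.45],[0.31,-0.01,0.005,0,0,-0.15,0.45],[0.35,-0.01,0.005,0,0,-0.15,0.45],[0.375,-0.01,0.005,0,0,-0.15,0.45]],
])

```text
clock: 6.13
position: [0.6199, 0.1569, 0.2148]
ee_rot: [-2.263, -2.175, -0.0]
force: [0.6, 0.7, -2.9]
width: 0.345
gripper_force: 12.0
```

jog_arm([
  [[0.01,0,0,0,0,0,0.45],[0.01,0,0,0,0,0,0.45],[0.01,0,0,0,0,0,0.45]],
])

```text
clock: 6.38
position: [0.6204, 0.1604, 0.2152]
ee_rot: [2.27, 2.172, -0.003]
force: [-0.6, -0.1, -2.6]
width: 0.344
gripper_force: 12.0
```

```bash
python3 - <<'E'
from h import *
goal([.625,.159,.22],87.4)
p=camera_params("wrist"); im=get_image("wrist"); save(im,"w3")
import pickle; pickle.dump((p,observe()),open("w3.pkl","wb"))
for q in ["v_center","saddle_far","stop_bracket","strap_hinge","strap_button","catch_top","strap"]:
    for r in silhouettes(q,"wrist")[:2]:
        ys,xs=np.nonzero(r["mask"]); print(q,round(r["p"],2),np.round(r["pixel"]),xs.min(),xs.max(),ys.min(),ys.max(),len(xs))
E
```

```text
now [0.6204 0.1604 0.2152] t 6.38 F [-0.6 -0.1 -2.6] w 31.6
goal [-0.0013  0.0046 -0.0048] [-0.0011  0.0013  0.0015]
v_center 0.77 [231. 120.] 73 369 4 230 23771
saddle_far 0.66 [233. 120.] 73 370 5 231 23892
stop_bracket 0.58 [228. 121.] 74 370 6 230 23595
strap_hinge 0.76 [227. 117.] 72 370 5 231 24106
strap_button 0.82 [132. 118.] 72 193 101 145 3255
strap_button 0.48 [230. 119.] 73 370 5 230 23777
catch_top 0.78 [229. 121.] 73 370 5 231 24042
strap 0.83 [129. 119.] 73 194 101 145 3214
```

View pics/w3.png

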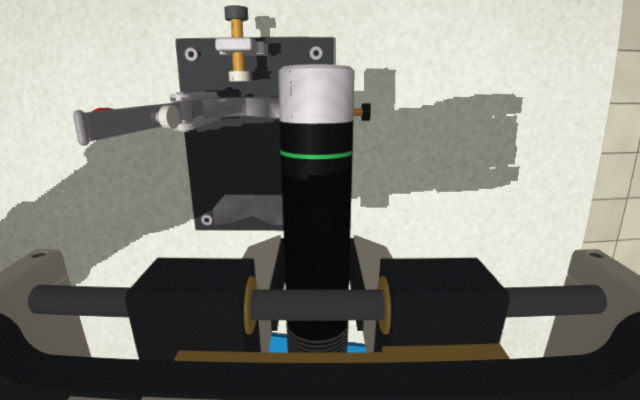

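Wrist view: plate corners at (177,39), (335,38) and (196,230). The nylon tip ends at about (240,80), the strap is up and back at the left (75–195,120), and the barrel is held with its silver end up.

```bash
python3 - <<'E'
from h import *
import pickle; from scipy.optimize import least_squares
p,o=pickle.load(open("w3.pkl","rb")); im=cv2.imread("pics/w3.png"); g=cv2.cvtColor(im,cv2.COLOR_BGR2GRAY)
c0=np.array([[177,39],[335,38],[196,230]],np.float32).reshape(-1,1,2)
c=cv2.cornerSubPix(g,c0.copy(),(4,4),(-1,-1),(3,50,.01)).reshape(-1,2); print(c)
W=atz(p,c,.012); print(W.round(4),np.linalg.norm(W[0]-W[1]),np.linalg.norm(W[0]-W[2]))
M=np.array([[-.078,.1025,.012],[.078,.1025,.012],[-.078,-.1025,.012]])
def tw(q,X):
    X=np.atleast_2d(X); a=q[2]; xa=np.array([np.cos(a),np.sin(a)]); ya=np.array([-xa[1],xa[0]])
    return np.c_[q[:2]+X[:,:1]*xa+X[:,1:2]*ya,X[:,2]]
s=least_squares(lambda q:(proj(p,tw(q,M))-c).ravel(),[.556,.182,-.045]); print(s.x,s.fun.round(1))
q=s.x
print("axis pts px",proj(p,tw(q,[[0,.07,.056],[0,.09,.056],[0,.102,.056],[0,.13,.056]])).round(1).tolist())
# invert: tip px and screw px at z .056
for px in [(240,80),(238,30),(236,10)]:
    w=atz(p,[px],.056)[0,:2]-q[:2]; a=q[2]; print(px,[w@[np.cos(a),np.sin(a)],w@[-np.sin(a),np.cos(a)]])
# overlay
v=cv2.resize(im[0:240,60:380],None,fx=2.5,fy=2.5,interpolation=cv2.INTER_CUBIC)
L=[([-.078,-.1025,.012],[-.078,.1025,.012]),([-.078,.1025,.012],[.078,.1025,.012]),([0,0.0,.056],[0,.13,.056]),([-.034,.046,.0575],[.034,.046,.0575]),([-.034,.062,.0575],[.034,.062,.0575]),([-.034,-.058,.0575],[.034,-.058,.0575]),([-.034,-.042,.0575],[.034,-.042,.0575]),([-.042,.04,.086],[-.042,.068,.086])]
for a,b in L:
    e=(proj(p,tw(q,[a,b]))-[60,0])*2.5; cv2.line(v,*[tuple(int(t) for t in k) for k in e],(0,255,255),1)
cv2.imwrite("pics/ov.png",v)
# barrel in hand
T=np.array(p["T"])
E
```

```text
[[175.27989   38.454964]
 [334.7588    37.44915 ]
 [195.12253  229.45265 ]]
[[0.4874 0.2923 0.012 ]
 [0.6432 0.2846 0.012 ]
 [0.4781 0.0896 0.012 ]] 0.15601385523592903 0.20290897984367604
[ 0.56039693  0.18649429 -0.04980969] [ 0.1 -0.5  0.2 -0.4 -0.4  1.3]
axis pts px [[247.1, 70.2], [246.1, 46.0], [245.5, 31.1], [244.2, -4.5]]
(240, 80) [np.float64(-0.006624635630177069), np.float64(0.061812179715771104)]
(238, 30) [np.float64(-0.00635482413113272), np.float64(0.10291607507818347)]
(236, 10) [np.float64(-0.007326032129880985), np.float64(0.1187569524007744)]
```

View pics/ov.png

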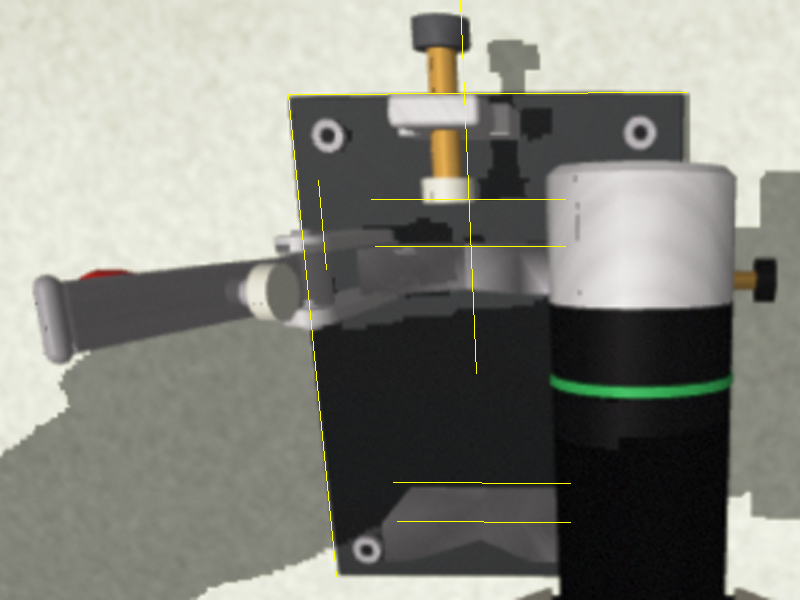

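The plate is not centred on the V: the screw axis sits about 7 mm to the left and the saddles are shifted towards -y. I'll shift sideways for an unobstructed look.

jog_arm([
  [[-0.01,0.03,0,0,0,0,0.45],[-0.015,0.05,0,0,0,0,0.45],[-0.015,0.05,0,0,0,0,0.45],[-0.015,0.05,0,0,0,0,0.45],[-0.015,0.05,0,0,0,0,0.45],[-0.015,0.05,0,0,0,0,0.45]],
])

```text
clock: 7.28
position: [0.6695, 0.1445, 0.2159]
ee_rot: [-2.269, -2.172, 0.0]
force: [0.6, 0.2, -2.9]
width: 0.343
gripper_force: 12.0
```

```bash
python3 - <<'E'
from h import *
import pickle
goal([.625,.159,.22],87.4)
p=camera_params("wrist"); im=get_image("wrist"); save(im,"w4"); pickle.dump((p,observe()),open("w4.pkl","wb"))
b=cv2.resize(np.ascontiguousarray(im[0:240,10:300,::-1]),None,fx=2.5,fy=2.5,interpolation=cv2.INTER_CUBIC)
b=np.clip(b.astype(float)*1.5,0,255).astype(np.uint8)
for i in range(0,240,20): cv2.putText(b,str(i),(0,int(i*2.5)+4),0,.35,(0,0,255)); cv2.line(b,(25,int(i*2.5)),(32,int(i*2.5)),(0,0,255))
for i in range(20,300,20): cv2.putText(b,str(i),(int((i-10)*2.5)-8,596),0,.35,(0,0,255))
cv2.imwrite("pics/w4c.png",b)
E
```

```text
now [0.6695 0.1445 0.2159] t 7.28 F [ 0.6  0.2 -2.9] w 31.6
goal [ 0.0125 -0.0451 -0.004 ] [-0.0007 -0.0006  0.0018]
```

View pics/w4c.png

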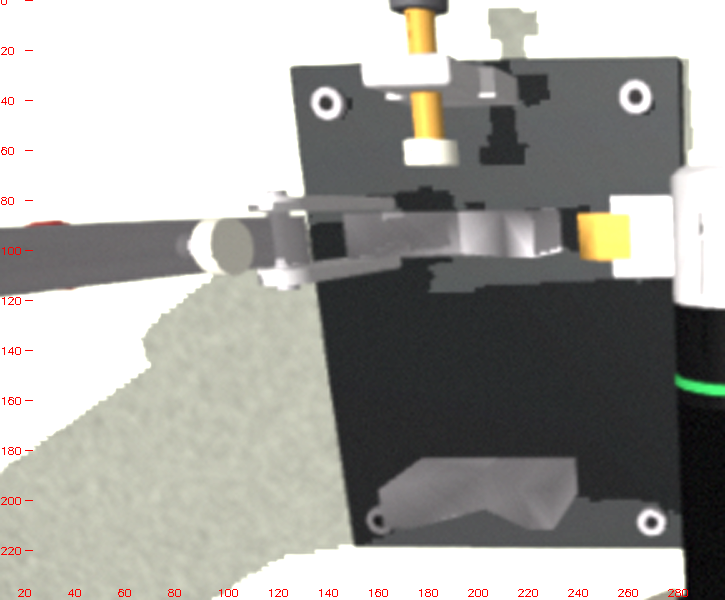

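```bash
python3 - <<'E'
from h import *
import pickle; from scipy.optimize import least_squares
p,o=pickle.load(open("w4.pkl","rb"))
def tw(q,X):
    X=np.atleast_2d(np.array(X,float)); a=q[2]; xa=np.array([np.cos(a),np.sin(a)]); ya=np.array([-xa[1],xa[0]])
    return np.c_[q[:2]+X[:,:1]*xa+X[:,1:2]*ya,X[:,2]]
M=np.array([[-34,-42,12],[34,-42,12],[-34,-42,57.5],[-34,-58,57.5],[34,-58,57.5],[34,-58,12]])/1e3
c=np.array([[177.2,183.2],[240.8,183.2],[162,196],[163.2,211.2],[231.2,211.2],[240.8,196]])
sc=np.array([[179.2,12],[180.8,46]])
def f(q):
    r=(proj(p,tw(q,M))-c).ravel()
    w=proj(p,tw(q,[[0,.13,.056],[0,.10,.056]])); 
    u=np.array([np.interp(v,[w[0,1],w[1,1]],[w[0,0],w[1,0]]) if 0 else w[0,0]+(v-w[0,1])*(w[1,0]-w[0,0])/(w[1,1]-w[0,1]) for v in sc[:,1]])
    return np.r_[r,2*(u-sc[:,0])]
# plate yaw from edges of left side and bottom/top
E=np.array([[126.6,27],[282,23],[152,218],[284,218.5]]); W=atz(p,E,.012)
for i,j in [(0,1),(2,3),(2,0)]:
    d=W[j]-W[i]; print("edge",np.degrees(np.arctan2(d[1],d[0])).round(2),np.linalg.norm(d).round(4))
s=least_squares(f,[.553,.172,-.05]); q=s.x
print(q,np.degrees(q[2]),s.fun.round(1))
n=["near saddle tl/bl","","hinge","bracket","tip90 top","tip70 top","tip70","catch top"]
for t,x in [("saddle",[-34,62,57.5]),("saddle",[-34,46,57.5]),("saddle R",[34,62,57.5]),("saddleR",[34,46,57.5]),("hinge",[-42,54,86]),("brk",[0,102,74]),("tip90",[0,90,65]),("tip70",[0,70,65]),("tip70",[0,70,47]),("catch",[75,54,99])]:
    print(t,x,proj(p,tw(q,np.array([x])/1e3)).round(1))
a=q[2]
w=atz(p,[[182.4,66]],.056)[0,:2]-q[:2]; print("tip",w@[np.cos(a),np.sin(a)],w@[-np.sin(a),np.cos(a)])
cw=np.array(p["T"])[:3,3]; w=cw[:2]-q[:2]; print("cam fixture",w@[np.cos(a),np.sin(a)],w@[-np.sin(a),np.cos(a)],cw[2])
# silver end face of barrel in tool frame: row of top edge in w3 ~ (316,67)
p3,o3=pickle.load(open("w3.pkl","rb")); Rt=R.from_rotvec(o3["ee_rot"]).as_matrix()
oo,v=ray(p3,[[316,66.5]])
for z in (-.008-.016,-.008,-.008+.016):
    ot=Rt.T@(oo-o3["position"]); vt=Rt.T@v[0]; k=(z-ot[2])/vt[2]; print("end tool x at z",z,(ot+k*vt).round(4))
E
```

```text
edge -2.44 0.1538
edge -2.48 0.1513
edge 87.3 0.2016
[ 0.55314411  0.17026252 -0.04642372] -2.6598830193002083 [ 1.4 -0.4 -0.8 -0.3 -0.9 -0.3  0.1 -0.1  0.   0.3  0.1  0.8 -1.   1.1]
saddle [-34, 62, 57.5] [[146.9  84.8]]
saddle [-34, 46, 57.5] [[149.1 103.1]]
saddle R [34, 62, 57.5] [[222.1  83.7]]
saddleR [34, 46, 57.5] [[223.3 102.3]]
hinge [-42, 54, 86] [[122.8  95.5]]
brk [0, 102, 74] [[172.3  33.6]]
tip90 [0, 90, 65] [[177.9  50. ]]
tip70 [0, 70, 65] [[180.1  74.6]]
tip70 [0, 70, 47] [[187.5  75. ]]
catch [75, 54, 99] [[261.6  94.3]]
tip -0.0006389445297120915 0.0774323116062104
cam fixture 0.11746277492231506 0.06257740667272925 0.37317576400337177
end tool x at z -0.024 [ 0.09   -0.0006 -0.024 ]
end tool x at z -0.008 [ 0.0907 -0.0006 -0.008 ]
end tool x at z 0.008 [ 0.0914 -0.0007  0.008 ]
```

The fit is consistent: the near saddle predicts rows 84.8/103.1 against 84.4/102 seen. V centre is at (0.553, 0.170), V direction 87.4°, tip at about 77 mm. Next I move above the V.

```bash
cat >> h.py <<'E'
Q=np.array([.5531,.1703]); A=np.radians(-2.6)
def fx(x,y,z):
    "fixture mm -> world"
    return np.r_[Q+x/1e3*np.array([np.cos(A),np.sin(A)])+y/1e3*np.array([-np.sin(A),np.cos(A)]),.056+z/1e3]
def tf():
    o=observe(); d=o["position"][:2]-Q
    print("TCP fixture mm",[round(1e3*float(v),1) for v in (d@[np.cos(A),np.sin(A)],d@[-np.sin(A),np.cos(A)],o["position"][2]-.056)],"F",o["force"].round(1),"grip",round(o["gripper_force"],1),"w",round(o["width"]*92,1),"t",round(o["clock"],2))
E
python3 -c "
from h import *
goal(fx(.6,-26.5,44),87.4);tf()"
```

```text
now [0.6696 0.1446 0.216 ] t 7.33 F [-0.4 -0.3 -2. ] w 31.5
goal [-0.0059 -0.1169  0.1161] [-0.0005 -0.0006  0.002 ]
TCP fixture mm [117.5, -20.4, 160.0] F [-0.4 -0.3 -2. ] grip 12.0 w 31.5 t 7.33
```

jog_arm([
  [[-0.006,-0.03,0,0,0,0.002,0.45],[-0.006,-0.07,0.0,0,0,0.002,0.45],[-0.006,-0.105,0.02,0,0,0.002,0.45],[-0.006,-0.117,0.05,0,0,0.002,0.45],[-0.006,-0.117,0.085,0,0,0.002,0.45],[-0.006,-0.117,0.116,0,0,0.002,0.45],[-0.006,-0.117,0.116,0,0,0.002,0.45],[-0.006,-0.117,0.116,0,0,0.002,0.45]],
])

```text
clock: 8.0
position: [0.5519, 0.1432, 0.0997]
ee_rot: [-2.271, -2.169, 0.004]
force: [0.4, -0.0, -2.0]
width: 0.344
gripper_force: 12.0
```

```bash
python3 -c "
from h import *
goal(fx(.6,-26.5,-3),87.4);tf()"
```

```text
now [0.5519 0.1432 0.0997] t 8.0 F [ 0.4 -0.  -2. ] w 31.6
goal [0.0007 0.0006 0.0467] [-0.0026  0.001  -0.0003]
TCP fixture mm [0.1, -27.1, 43.7] F [ 0.4 -0.  -2. ] grip 12.0 w 31.6 t 8.0
```

jog_arm([
  [[0.0005,0.0005,0.02,0,0,0,0.45],[0.0005,0.0005,0.036,0,0,0,0.45],[0.0005,0.0005,0.044,0,0,0,0.45],[0.0005,0.0005,0.047,0,0,0,0.45],[0.0005,0.0005,0.0485,0,0,0,0.45],[0.0005,0.0005,0.0485,0,0,0,0.45]],
])

```text
clock: 8.5
position: [0.5543, 0.1437, 0.0526]
ee_rot: [2.272, 2.169, 0.002]
force: [-1.1, 0.5, -1.5]
width: 0.344
gripper_force: 12.0
```

```bash
python3 -c "
from h import *
tf()"
```

```text
TCP fixture mm [2.4, -26.5, -3.4] F [-1.1  0.5 -1.5] grip 12.0 w 31.6 t 8.5
```

jog_arm([
  [[0,0,0.001,0,0,0,0.45],[0,0,0.002,0,0,0,0.45],[0,0,0.003,0,0,0,0.45],[0,0,0.003,0,0,0,0.45]],
])

```text
clock: 8.83
position: [0.5535, 0.1437, 0.0495]
ee_rot: [-2.272, -2.169, -0.001]
force: [-4.9, 0.2, 6.9]
width: 0.343
gripper_force: 12.0
```

jog_arm([
  [[0,0,0.001,0,0,0,0.45],[0,0,0.0015,0,0,0,0.45],[0,0,0.0015,0,0,0,0.45]],
])

```text
clock: 9.08
position: [0.5528, 0.1437, 0.0479]
ee_rot: [-2.271, -2.169, 0.001]
force: [-6.4, -0.8, 8.1]
width: 0.342
gripper_force: 12.0
```

```bash
python3 -c "
from h import *
tf();print(observe()['ft_torque'].round(2))"
```

```text
TCP fixture mm [0.9, -26.6, -8.1] F [-6.4 -0.8  8.1] grip 12.0 w 31.5 t 9.08
[-0.26  1.45  0.01]
```

jog_arm([
  [[0,-0.0005,0,0,0,0,0.45],[0,-0.001,0,0,0,0,0.45],[0,-0.0015,0,0,0,0,0.45],[0,-0.0015,0,0,0,0,0.45]],
])

```text
clock: 9.42
position: [0.5526, 0.1438, 0.0477]
ee_rot: [2.272, 2.169, 0.002]
force: [-3.2, -0.9, 7.1]
width: 0.346
gripper_force: 12.0
```

```bash
python3 -c "
from h import *
tf();print(observe()['ft_torque'].round(2))"
```

```text
TCP fixture mm [0.7, -26.5, -8.3] F [-3.2 -0.9  7.1] grip 12.0 w 31.8 t 9.42
[-0.23  0.66  0.08]
```

jog_arm([
  [[0,-0.0008,0,0,0,0,0.45],[0,-0.0015,-0.0005,0,0,0,0.45],[0,-0.0015,-0.0005,0,0,0,0.45],[0,-0.0015,-0.0005,0,0,0,0.45]],
])

```text
clock: 9.75
position: [0.551, 0.1439, 0.0474]
ee_rot: [2.272, 2.169, 0.001]
force: [1.3, 0.8, -3.0]
width: 0.342
gripper_force: 12.0
```

```bash
python3 -c "
from h import *
tf();print(observe()['ft_torque'].round(2))"
```

```text
TCP fixture mm [-0.9, -26.5, -8.6] F [ 1.3  0.8 -3. ] grip 12.0 w 31.5 t 9.75
[-0.05 -0.21 -0.1 ]
```

jog_arm([
  [[0,0,0.0005,0,0,0,0.45],[0,0,0.001,0,0,0,0.45],[0,0,0.001,0,0,0,0.45]],
])

```text
clock: 10.0
position: [0.5509, 0.1437, 0.0465]
ee_rot: [2.272, 2.169, 0.0]
force: [2.1, -0.3, -1.4]
width: 0.345
gripper_force: 12.0
```

```bash
python3 -c "
from h import *
tf();print(observe()['ft_torque'].round(2))"
```

```text
TCP fixture mm [-1.0, -26.6, -9.5] F [ 2.1 -0.3 -1.4] grip 12.0 w 31.7 t 10.0
[-0.07 -0.25 -0.12]
```

jog_arm([
  [[0,0.0004,0.0005,0,0,0,0.45],[0,0.0004,0.001,0,0,0,0.45],[0,0.0004,0.001,0,0,0,0.45]],
])

```text
clock: 10.25
position: [0.5511, 0.1437, 0.0461]
ee_rot: [-2.272, -2.169, -0.001]
force: [-2.1, -0.5, 7.8]
width: 0.346
gripper_force: 12.0
```

```bash
python3 -c "
from h import *
tf();print(observe()['ft_torque'].round(2))"
```

```text
TCP fixture mm [-0.8, -26.6, -9.9] F [-2.1 -0.5  7.8] grip 12.0 w 31.8 t 10.25
[-0.18  0.56 -0.03]
```

Seated. I'll ease the downward force and slide along the V.

jog_arm([
  [[0,-0.0002,-0.0006,0,0,0,0.45],[0.001,-0.0002,-0.0006,0,0,0,0.45],[0.002,-0.0002,-0.0006,0,0,0,0.45],[0.003,-0.0002,-0.0006,0,0,0,0.45],[0.004,-0.0002,-0.0006,0,0,0,0.45],[0.005,-0.0002,-0.0006,0,0,0,0.45],[0.006,-0.0002,-0.0006,0,0,0,0.45],[0.007,-0.0002,-0.0006,0,0,0,0.45]],
])

```text
clock: 10.92
position: [0.5513, 0.1492, 0.0462]
ee_rot: [2.273, 2.167, -0.002]
force: [-1.0, -6.3, 4.8]
width: 0.341
gripper_force: 12.0
```

```bash
python3 -c "
from h import *
tf();print(observe()['ft_torque'].round(2))"
```

```text
TCP fixture mm [-0.8, -21.2, -9.8] F [-1.  -6.3  4.8] grip 12.0 w 31.3 t 10.92
[-1.29  0.08 -0.03]
```

jog_arm([
  [[0,0,-0.0005,0,0,0,0.45],[0,0,-0.0008,0,0,0,0.45],[0,0,-0.0008,0,0,0,0.45]],
])

```text
clock: 11.17
position: [0.5512, 0.151, 0.0467]
ee_rot: [-2.272, -2.17, -0.0]
force: [2.1, -0.6, -1.5]
width: 0.347
gripper_force: 12.0
```

```bash
python3 -c "
from h import *
tf();print(observe()['ft_torque'].round(2))"
```

```text
TCP fixture mm [-1.1, -19.3, -9.3] F [ 2.1 -0.6 -1.5] grip 12.0 w 31.9 t 11.17
[-0.36 -0.3  -0.12]
```

That was drag, and it is gone at a lighter load. Continuing.

jog_arm([
  [[0.001,0.0002,0.0001,0,0,0,0.45],[0.002,0.0002,0.0001,0,0,0,0.45],[0.003,0.0002,0.0001,0,0,0,0.45],[0.004,0.0002,0.0001,0,0,0,0.45],[0.004,0.0002,0.0001,0,0,0,0.45]],
])

```text
clock: 11.58
position: [0.5515, 0.1552, 0.0467]
ee_rot: [-2.271, -2.17, -0.0]
force: [0.9, 0.2, -1.5]
width: 0.341
gripper_force: 12.0
```

jog_arm([
  [[0.0007,0,0,0,0,0,0.45],[0.0014,0,0,0,0,0,0.45],[0.002,0,0,0,0,0,0.45],[0.002,0,0,0,0,0,0.45]],
])

```text
clock: 11.92
position: [0.5516, 0.1569, 0.0468]
ee_rot: [-2.272, -2.17, -0.0]
force: [1.6, -0.6, -2.9]
width: 0.345
gripper_force: 12.0
```

```bash
python3 -c "
from h import *
tf();print(observe()['ft_torque'].round(2))"
```

```text
TCP fixture mm [-0.9, -13.5, -9.2] F [ 1.6 -0.6 -2.9] grip 12.0 w 31.7 t 11.92
[-0.1  -0.1  -0.05]
```

jog_arm([
  [[0.0003,0,0.0003,0,0,0,0.45],[0.0006,0,0.0003,0,0,0,0.45],[0.0009,0,0.0003,0,0,0,0.45],[0.0012,0,0.0003,0,0,0,0.45],[0.0012,0,0.0003,0,0,0,0.45]],
])

```text
clock: 12.33
position: [0.5517, 0.1579, 0.0465]
ee_rot: [-2.272, -2.17, -0.0]
force: [0.2, -0.9, -1.4]
width: 0.343
gripper_force: 12.0
```

jog_arm([
  [[0.0003,0,0,0,0,0,0.45],[0.0006,0,0,0,0,0,0.45],[0.0009,0,0,0,0,0,0.45],[0.0012,0,0,0,0,0,0.45],[0.0012,0,0,0,0,0,0.45]],
])

```text
clock: 12.75
position: [0.5517, 0.1588, 0.0465]
ee_rot: [2.272, 2.169, -0.0]
force: [0.0, -2.5, -0.5]
width: 0.348
gripper_force: 12.0
```

jog_arm([
  [[0.0003,0,0,0,0,0,0.45],[0.0006,0,0,0,0,0,0.45],[0.0009,0,0,0,0,0,0.45],[0.0009,0,0,0,0,0,0.45]],
])

```text
clock: 13.08
position: [0.5517, 0.1589, 0.0464]
ee_rot: [2.272, 2.168, -0.002]
force: [1.3, -6.2, -1.0]
width: 0.344
gripper_force: 12.0
```

```bash
python3 -c "
from h import *
tf();print(observe()['ft_torque'].round(2))"
```

```text
TCP fixture mm [-0.9, -11.5, -9.6] F [ 1.3 -6.2 -1. ] grip 12.0 w 31.7 t 13.08
[-1.33 -0.05 -0.02]
```

Contact: the position has stalled and Fy is rising. I'll ease off slightly and hold lightly.

jog_arm([
  [[-0.0004,0,0.0002,0,0,0,0.45],[-0.0004,0,0.0003,0,0,0,0.45],[-0.0004,0,0.0003,0,0,0,0.45],[-0.0004,0,0.0003,0,0,0,0.45],[-0.0004,0,0.0003,0,0,0,0.45],[-0.0004,0,0.0003,0,0,0,0.45],[-0.0004,0,0.0003,0,0,0,0.45],[-0.0004,0,0.0003,0,0,0,0.45],[-0.0004,0,0.0003,0,0,0,0.45],[-0.0004,0,0.0003,0,0,0,0.45]],
])

```text
clock: 13.92
position: [0.5517, 0.1588, 0.0463]
ee_rot: [2.272, 2.169, -0.001]
force: [-0.7, -5.3, 1.1]
width: 0.347
gripper_force: 12.0
```

```bash
python3 -c "
from h import *
tf();print(observe()['ft_torque'].round(2))"
```

```text
TCP fixture mm [-0.8, -11.5, -9.7] F [-0.7 -5.3  1.1] grip 12.0 w 31.9 t 13.92
[-1.26  0.07 -0.06]
```

jog_arm([
  [[-0.0002,0,0,0,0,0,0.45],[-0.0003,0,0,0,0,0,0.45],[-0.0003,0,0,0,0,0,0.45],[-0.0003,0,0,0,0,0,0.45],[-0.0003,0,0,0,0,0,0],[-0.0003,0,0,0,0,0,0],[-0.0003,0,0,0,0,0,0],[-0.0003,0,0,0,0,0,0]],
])

```text
clock: 14.58
position: [0.5517, 0.1602, 0.0462]
ee_rot: [-2.271, -2.17, -0.001]
force: [-0.5, -0.2, -0.4]
width: 0.492
gripper_force: 0.0
```

```bash
python3 -c "
from h import *
tf();print(observe()['ft_torque'].round(2))"
```

```text
TCP fixture mm [-0.9, -10.2, -9.8] F [-0.5 -0.2 -0.4] grip 0.0 w 45.3 t 14.58
[-0.1   0.04  0.01]
```

Released with the barrel seated. Now I lift clear and get the strap angle from the earlier view.

jog_arm([
  [[0,0,-0.01,0,0,0,0],[0,0,-0.03,0,0,0,0],[0,0,-0.06,0,0,0,0],[0,0,-0.1,0,0,0,0],[0,0,-0.14,0,0,0,0.3],[0,0,-0.17,0,0,0,1],[0,0,-0.17,0,0,0,1],[0,0,-0.17,0,0,0,1]],
])

```text
clock: 15.25
position: [0.5529, 0.1597, 0.2189]
ee_rot: [2.271, 2.169, 0.007]
force: [0.2, -0.4, 0.4]
width: 0.263
gripper_force: 0.0
```

```bash
python3 - <<'E'
from h import *
import pickle
tf(); p=camera_params("wrist"); im=get_image("wrist"); cv2.imwrite("pics/w5.png",im[:,:,::-1])
m=[r for r in silhouettes("barrel_center","wrist")]; print([(r["p"],r["pixel"],r["mask"].sum()) for r in m[:2]])
rs=silhouettes("strap","wrist"); print([(r["p"],np.round(r["pixel"]),r["mask"].sum()) for r in rs])
for n in (30,):
  for th in np.arange(1.7,2.2,.1):
    w=lambda x,z:fx(x,54,z)
    print(round(th,2),proj(p,[w(-42+105*np.cos(th),30+105*np.sin(th)),w(-42+74*np.cos(th)-15*np.sin(th),30+74*np.sin(th)+15*np.cos(th))]).round(0).tolist())
print("silver end px by face y",[(y,proj(p,[fx(0,y,16)]).round(0).tolist()) for y in (75,79,83)])
E
```

```text
TCP fixture mm [0.2, -10.6, 162.9] F [ 0.2 -0.4  0.4] grip 0.0 w 24.2 t 15.25
[(0.87, [314.2, 152.1], np.int64(5438))]
[(0.82, array([229., 111.]), np.int64(2118))]
1.7 [[212.0, 119.0], [209.0, 114.0]]
1.8 [[194.0, 119.0], [200.0, 114.0]]
1.9 [[177.0, 119.0], [191.0, 114.0]]
2.0 [[163.0, 118.0], [184.0, 113.0]]
2.1 [[151.0, 118.0], [178.0, 113.0]]
2.2 [[141.0, 117.0], [173.0, 112.0]]
silver end px by face y [(75, [[316.0, 80.0]]), (79, [[316.0, 75.0]]), (83, [[316.0, 70.0]])]
```

View pics/w5.png

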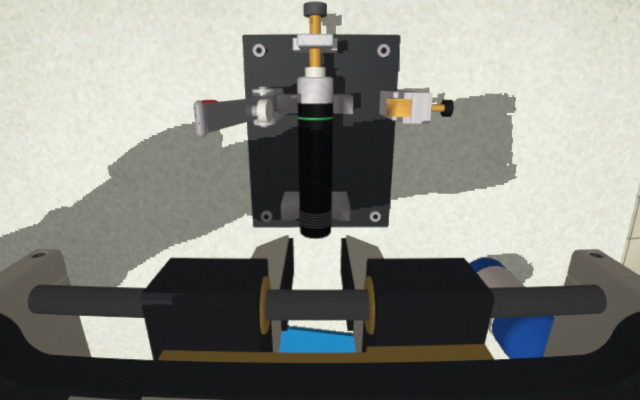

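The barrel lies in the V with its silver end against the white tip (316,75). The strap is up at about 1.77 rad, its tip at (203,117). Next I move behind the strap with the fingers shut.

jog_arm([
  [[0.005,-0.035,0,0,0,0,1],[0.015,-0.07,0,0,0,0,1],[0.03,-0.1,0,0,0,0,1],[0.05,-0.118,0,0,0,0,1],[0.0645,-0.118,0,0,0,0,1],[0.0645,-0.118,0.02,0,0,0,1],[0.0645,-0.118,0.045,0,0,0,1],[0.0645,-0.118,0.049,0,0,0,1],[0.0645,-0.118,0.049,0,0,0,1],[0.0645,-0.118,0.049,0,0,0,1]],
])

```text
clock: 16.23
position: [0.4372, 0.2287, 0.1673]
ee_rot: [2.273, 2.168, -0.002]
force: [0.5, 0.5, 0.1]
width: 0.006
gripper_force: 0.0
```

```bash
python3 -c "
from h import *
tf(); goal(fx(-115,54,113),87.4)"
```

```text
TCP fixture mm [-118.4, 53.1, 111.3] F [0.5 0.5 0.1] grip 0.0 w 0.5 t 16.23
now [0.4372 0.2287 0.1673] t 16.23 F [0.5 0.5 0.1] w 0.5
goal [ 0.0009  0.0034 -0.0017] [-0.0005  0.0012 -0.0016]
```

jog_arm([
  [[0.001,0.006,0,0,0,0,1],[0.001,0.012,0,0,0,0,1],[0.001,0.018,0,0,0,0,1],[0.001,0.024,0,0,0,0,1],[0.001,0.029,0,0,0,0,1],[0.001,0.034,0,0,0,0,1],[0.001,0.039,0,0,0,0,1],[0.001,0.044,0,0,0,0,1],[0.001,0.049,0,0,0,0,1],[0.001,0.054,0,0,0,0,1]],
])

```text
clock: 17.07
position: [0.4913, 0.2277, 0.1671]
ee_rot: [-2.272, -2.17, 0.0]
force: [-1.1, -0.4, 0.8]
width: 0.008
gripper_force: 0.3
```

jog_arm([
  [[0,0.004,0,0,0,0,1],[0,0.008,0,0,0,0,1],[0,0.012,0,0,0,0,1],[0,0.016,0,0,0,0,1],[0,0.02,0,0,0,0,1],[0,0.024,0,0,0,0,1],[0,0.024,0,0,0,0,1]],
])

```text
clock: 17.65
position: [0.5157, 0.2264, 0.1672]
ee_rot: [2.272, 2.169, 0.001]
force: [0.7, -1.2, -0.1]
width: 0.007
gripper_force: 0.1
```

```bash
python3 - <<'E'
from h import *
tf(); p=camera_params("wrist"); im=get_image("wrist"); cv2.imwrite("pics/w6.png",im[:,:,::-1])
rs=silhouettes("strap","wrist"); print([(round(r["p"],2),np.round(r["pixel"]),r["mask"].sum(),np.nonzero(r["mask"])[1].min(),np.nonzero(r["mask"])[1].max(),np.nonzero(r["mask"])[0].min(),np.nonzero(r["mask"])[0].max()) for r in rs])
for th in np.arange(.8,1.9,.15):
    w=lambda x,z:fx(x,54,z)
    print(round(th,2),proj(p,[w(-42+105*np.cos(th),30+105*np.sin(th)),w(-42+74*np.cos(th)-15*np.sin(th),30+74*np.sin(th)+15*np.cos(th))]).round(0).tolist())
E
```

```text
TCP fixture mm [-39.9, 54.4, 111.2] F [ 0.7 -1.2 -0.1] grip 0.1 w 0.6 t 17.65
[(0.78, array([337., 223.]), np.int64(2213), np.int64(302), np.int64(380), np.int64(193), np.int64(258))]
0.8 [[451.0, 249.0], [386.0, 239.0]]
0.95 [[434.0, 258.0], [369.0, 244.0]]
1.1 [[412.0, 267.0], [350.0, 247.0]]
1.25 [[384.0, 273.0], [330.0, 249.0]]
1.4 [[351.0, 278.0], [308.0, 249.0]]
1.55 [[316.0, 280.0], [287.0, 248.0]]
1.7 [[281.0, 279.0], [267.0, 246.0]]
1.85 [[248.0, 275.0], [249.0, 242.0]]
```

View pics/w6.png

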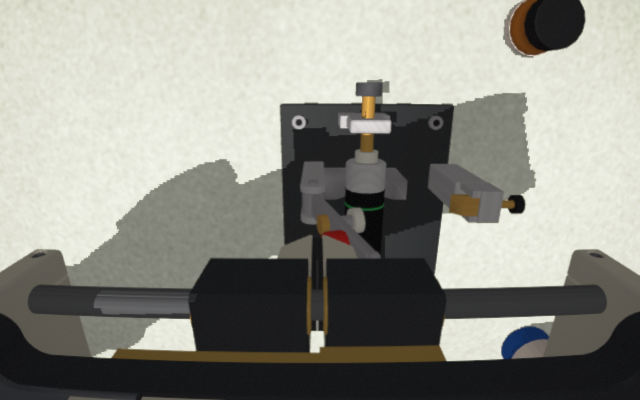

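The strap has passed upright (about 1.25 rad), with the red button at (335,237) just ahead of the fingers. I'll follow it over and down.

jog_arm([
  [[0,0.006,0,0,0,0,1],[0,0.012,0,0,0,0,1],[0,0.018,0,0,0,0,1],[0,0.024,0.002,0,0,0,1],[0,0.03,0.006,0,0,0,1],[0,0.036,0.01,0,0,0,1],[0,0.042,0.014,0,0,0,1],[0,0.046,0.018,0,0,0,1],[0,0.05,0.022,0,0,0,1],[0,0.054,0.026,0,0,0,1]],
])

```text
clock: 18.58
position: [0.5714, 0.224, 0.1417]
ee_rot: [2.271, 2.167, 0.005]
force: [0.6, -0.7, -1.0]
width: 0.008
gripper_force: 0.1
```

jog_arm([
  [[0,0.004,0.004,0,0,0,1],[0,0.007,0.008,0,0,0,1],[0,0.01,0.012,0,0,0,1],[0,0.012,0.016,0,0,0,1],[0,0.012,0.016,0,0,0,1]],
])

```text
clock: 19.0
position: [0.5804, 0.2233, 0.1239]
ee_rot: [-2.272, -2.169, 0.003]
force: [-0.4, -0.8, 0.2]
width: 0.006
gripper_force: 0.0
```

```bash
python3 - <<'E'
from h import *
tf()
E
```

```text
TCP fixture mm [24.8, 54.2, 67.9] F [-0.4 -0.8  0.2] grip 0.0 w 0.6 t 19.0
```

jog_arm([
  [[0,0.002,0.003,0,0,0,1],[0,0.004,0.006,0,0,0,1],[0,0.005,0.009,0,0,0,1],[0,0.006,0.012,0,0,0,1],[0,0.006,0.012,0,0,0,1]],
])

```text
clock: 19.42
position: [0.5866, 0.2232, 0.1125]
ee_rot: [-2.272, -2.17, 0.001]
force: [-0.6, -0.6, 0.5]
width: 0.003
gripper_force: 0.0
```

```bash
python3 - <<'E'
from h import *
tf()
E
```

```text
TCP fixture mm [31.1, 54.4, 56.5] F [-0.6 -0.6  0.5] grip 0.0 w 0.3 t 19.42
```

jog_arm([
  [[0,0,0.0015,0,0,0,1],[0,0,0.003,0,0,0,1],[0,0,0.0045,0,0,0,1],[0,0,0.006,0,0,0,1],[0,0,0.006,0,0,0,1]],
])

```text
clock: 19.83
position: [0.5877, 0.2233, 0.1081]
ee_rot: [2.272, 2.169, 0.003]
force: [0.5, -0.3, 5.9]
width: 0.007
gripper_force: 2.8
```

jog_arm([
  [[0,0,0.001,0,0,0,1],[0,0,0.002,0,0,0,1],[0,0,0.003,0,0,0,1],[0,0,0.003,0,0,0,1]],
])

```text
clock: 20.17
position: [0.5883, 0.2233, 0.1058]
ee_rot: [2.271, 2.168, 0.005]
force: [1.7, -1.6, 10.0]
width: 0.006
gripper_force: 4.8
```

```bash
python3 - <<'E'
from h import *
tf()
E
```

```text
TCP fixture mm [32.8, 54.5, 49.8] F [ 1.7 -1.6 10. ] grip 4.8 w 0.6 t 20.17
```

jog_arm([
  [[0,0,0.001,0,0,0,1],[0,0,0.002,0,0,0,1],[0,0,0.003,0,0,0,1],[0,0,0.003,0,0,0,1]],
])

```text
clock: 20.5
position: [0.5879, 0.2233, 0.1019]
ee_rot: [2.271, 2.169, 0.003]
force: [4.0, -0.6, 4.1]
width: 0.008
gripper_force: 2.5
```

jog_arm([
  [[0,0,0.001,0,0,0,1],[0,0,0.002,0,0,0,1],[0,0,0.002,0,0,0,1]],
])

```text
clock: 20.75
position: [0.5882, 0.2233, 0.1001]
ee_rot: [2.271, 2.168, 0.004]
force: [2.7, -1.0, 6.3]
width: 0.003
gripper_force: 3.3
```

```bash
python3 - <<'E'
from h import *
tf()
E
```

```text
TCP fixture mm [32.6, 54.5, 44.1] F [ 2.7 -1.   6.3] grip 3.3 w 0.3 t 20.75
```

jog_arm([
  [[0,0,0.0007,0,0,0,1],[0,0,0.0013,0,0,0,1],[0,0,0.0013,0,0,0,1]],
])

```text
clock: 21.0
position: [0.5883, 0.2233, 0.0994]
ee_rot: [2.271, 2.168, 0.005]
force: [2.3, -1.6, 12.2]
width: 0.005
gripper_force: 5.8
```

```bash
python3 - <<'E'
from h import *
tf()
E
```

```text
TCP fixture mm [32.8, 54.5, 43.4] F [ 2.3 -1.6 12.2] grip 5.8 w 0.4 t 21.0
```

The force dropped (the snap) and then stiffened at the bottom. I'll let go and check.

jog_arm([
  [[0,0,-0.0015,0,0,0,1],[0,0,-0.003,0,0,0,1],[0,0,-0.0045,0,0,0,1],[0,0,-0.0045,0,0,0,1]],
])

```text
clock: 21.33
position: [0.5861, 0.2234, 0.1023]
ee_rot: [-2.271, -2.169, 0.001]
force: [1.0, 0.0, 0.4]
width: 0.001
gripper_force: 0.0
```

jog_arm([
  [[0,0,-0.01,0,0,0,1],[-0.01,0,-0.04,0,0,0,1],[-0.04,0.02,-0.08,0,0,0,1],[-0.07,0.05,-0.11,0,0,0,1],[-0.08,0.06,-0.12,0,0,0,1],[-0.08,0.06,-0.12,0,0,0,1],[-0.08,0.06,-0.12,0,0,0,1]],
])

```text
clock: 21.92
position: [0.6445, 0.1381, 0.2243]
ee_rot: [2.275, 2.164, 0.003]
force: [-0.1, 0.4, -0.6]
width: 0.005
gripper_force: 0.0
```

```bash
python3 - <<'E'
from h import *
tf(); p=camera_params("wrist"); im=get_image("wrist"); print([(y,proj(p,[fx(0,y,16)]).round(0).tolist()) for y in (75,79)])
for th in (0,.12): print(th,proj(p,[fx(-42+105*np.cos(th),54,30+105*np.sin(th)),fx(-42+74*np.cos(th)-15*np.sin(th),54,30+74*np.sin(th)+15*np.cos(th))]).round(1).tolist())
b=cv2.resize(np.ascontiguousarray(im[0:240,100:420,::-1]),None,fx=2.5,fy=2.5,interpolation=cv2.INTER_CUBIC)
cv2.imwrite("pics/w7.png",b)
E
```

```text
TCP fixture mm [92.8, -28.1, 168.3] F [-0.1  0.4 -0.6] grip 0.0 w 0.4 t 21.92
[(75, [[206.0, 59.0]]), (79, [[206.0, 54.0]])]
0 [[279.3, 84.0], [237.7, 84.5]]
0.12 [[276.7, 84.0], [232.2, 84.6]]
```

View pics/w7.png

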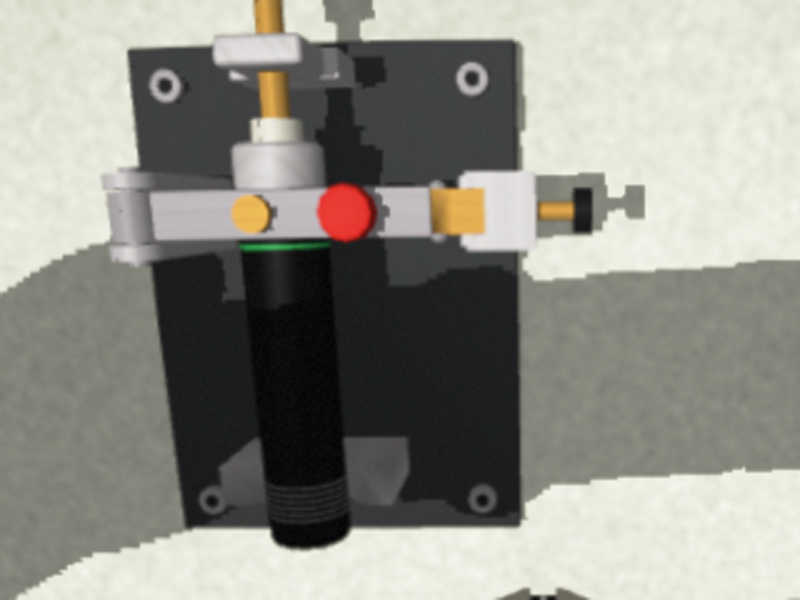

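The brass bolt lies over the strap's tip at (281,84). The button at (238,85) matches angle 0, not 0.12. The barrel's silver end still meets the white tip, so I'm handing in.

```bash
python3 -c "
from h import *
print(sign_off())"
```

```text
the job is handed in; nothing more can be done
None
```

The black barrel is in the V-block with its silver end against the nylon tip, the strap is latched under the catch, the robot is clear of everything, and the job was handed in at about 22 s (the hand-in returned no verdict).

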